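Lock a circuit board into its assembly pallet

ROBOT

A 6-joint arm with a two-finger parallel gripper is mounted at the origin on the work surface. World frame = base frame: x ahead of the robot, y to its left, z up, the work surface at z = 0. Lengths are in m, angles in rad, forces in N, time in s.
With the tool pointing down it reaches from about 0.425 to 0.95 m from the base axis. Payload 3.5 kg.
Tool frame: the origin (TCP) lies at the very end of the fingers, on their centre line; the grasp point (between the pads) lies 19 mm behind it; z points along the fingers, y is the line along which they close (so a half turn about z gives the same grasp; the last joint's range is limited). The gripper opens to 85 mm and grips with 20 to 120 N. Pads are 22 mm wide; open, the fingers measure 114 mm over their backs; the gripper's body (76 mm by 85 mm) begins 54 mm behind the grasp point. The pads swing forward as they close: fully open they stand 13 mm farther back than shut.
Start: joints at [1.102, 0.286, 1.577, -0, 1.279, -0.15], TCP at [0.212, 0.641, 0.231] pointing down, gripper open.
Joint ranges: [-2.77, 2.77], [-0.9, 2.22], [0.21, 2.48], [-1.53, 4.67], [0.24, 2.81], [-2.84, 2.84]. Speed limits (rad/s): [2.79, 2.79, 3.14, 3.14, 3.14, 3.14].

INTERFACE

Orientations are given as a unit quaternion [w, x, y, z].
In Python, from rig import get_obs, grab_frame, calibration, finish_job gives the robot as it stands.
- The arm moves only by the tool drive_tool, never from a script. Its argument "deltas" is a list of rows, each an object of numbers: "x", "y", "z": the shift along the world's x, y, z scaled (see below); "rx", "ry", "rz": the turn, a rotation vector about the world's x, y, z scaled (see below). In form: [{"x": .., "y": .., "z": .., "rx": .., "ry": .., "rz": ..}, ...]. A call has 1 to 10 rows; each row is the pose to reach, as a shift and turn from the pose commanded when the call began, turning the shorter way round; what a row does not reach only later rows make up. The controller multiplies each number of a shift by 0.2 m and each number of a turn by pi rad. A row lasts 1/10 s, in which the tool goes at most 50 mm and 8.59 degrees, less where a joint would pass 70% of its speed; a pose out of reach is approached as far as the arm can. A call with a number of a shift or a turn outside -1 to 1 is refused whole. A call with a gripper value outside its range is refused whole. "jaw" is the opening, from -1 (shut) to 1 (fully open), set as the call begins (left out, the last holds). The fingers move at their own pace and stop on an object; the grip force is fixed at half the most. Time passes only in rows, so rows that repeat a pose let the fingers close. It gives the time, the measured TCP pose, the force, the opening and the grip force at its end, in the units of the state.
- get_obs(): the state, without advancing time (a new reading comes with each control period).
- grab_frame(name): name is "scene" or "top" or "wrist"; returns the picture (480x640x3 uint8, red, green, blue); there is no depth.
- calibration(name): a dict with "intrinsics" (3x3 intrinsics, pixels), "rvec" (rotation vector, rad) and "tvec" (3), from world to camera coordinates, as OpenCV has them; the wrist camera has in their place "hand_eye" (4x4, takes a point from camera to tool coordinates, whose origin is the TCP and whose axes are the flange's). Camera axes: x right, y down, z forward; pixel columns grow to the right and rows downward; lengths in m; the calibration is good to about 2 mm. A picture is of the moment at which its call begins: read the wrist's pose just before it. calibration takes no time and is no camera call.
- finish_job(): hands the job in; it is judged then, once.
The state is a dict: "t": time; "qpos": joint angles; "joint_velocities": joint speeds; "effort": joint torques, N m; "tcp_pos": TCP position; "ee_rot": TCP orientation; "force": force on the tool from outside, world axes, zero at the start; "moment": the same for the moment, N m; "width": opening from 0.0 (shut) to 1.0 (fully open); "grasp_force": force on a finger pad.
Only numpy, scipy, OpenCV 4.12 (cv2) and the standard library are available. Lean on these libraries where they do the work, as an engineer would, in place of code of your own. Each camera call takes 0.05 s, during which the arm holds its last target. There are 200 camera calls.

TASK

Lock the circuit board into its pallet: with a fingertip, gently push each of the three orange hold-down clips round, counter-clockwise seen from above, until it stands squarely in over the board, fully home at its stop. Only push the clips: the board stays lying in its pocket and is not pressed on or lifted, and the phone, tape, spray can and screwdriver around the pallet stay where they are.

Things in the scene. Friction and masses are not known exactly. Their poses are not given: they have to be found in the camera images.
- pallet: Fixed black pallet on the green bench, flat top 16 mm above it. Origin: on the bench, under the circuit board's centre; x points away from the robot (turned up to 0.4 rad either way). Spans x -80..106, y -132..132 mm. An aluminium lip (x -76..-51, y -85..85, up to z 23 mm) covers the board's near edge. Six steel stop pins, 6 mm thick, 12 mm above the top, stand 15 mm from the clips' pivots.
- board: Loose blue board, 110 (x) x 160 (y) x 2 mm, about 150 g, lying in the pallet's pocket, flush with its top, 1 mm play. Origin: centre of its underside; axes as the pallet. Tall parts, up to 13 mm above its top: heat sink x -30..6, y -23..13; connectors x -49..-33, y -65..29; capacitors x -24..-12, y -58..-32; relay x 34..50, y 57..75 mm. Elsewhere parts are under 2 mm.
- phone: Black half-built phone, 72 x 150 x 8 mm, lying on a white foam sheet (150 x 190 x 10 mm) on the right of the pallet. Origin: centre of its underside, y along its length. Bystander.
- tape: Roll of cream masking tape lying flat, 104 mm across, 48 mm high, beside the pallet, left or right. Origin: centre of its underside. Bystander.
- spray: Yellow spray can with a green band and white cap, 64 mm across, 168 mm high, standing beside the pallet on the other side from the tape. Origin: centre of its underside. Bystander.
- screwdriver: Screwdriver with blue handle, 170 mm long, lying on the bench on the left of the pallet. Origin: under its middle. Bystander.
- clip_left (a joint): Swing of the orange hold-down clip at the board's left (+y) edge, about an upright screw at x 5, y 97 mm in the pallet's frame. Grows counter-clockwise seen from above: 0 = along the board's edge, pointing towards the robot (-x); 1.57 = shut at its stop, pointing squarely in over the board (to the right, -y); -0.6 = fully open. Starts -0.55..0.25; turns stiffly (0.05 N m) and stays where left.
- clip_left_post (a point): Top centre of the upright finger post near the tip of the left clip: 13 mm thick, 43 mm from the pivot, top 25 mm above the pallet's top (z 41 mm). The clip's flat arm is 12 mm wide, 50 mm long from the pivot, 2 to 10 mm above the pallet's top. Push the post or the arm sideways.
- clip_left_pivot (a point): Point on the swing axis of the left clip, on top of its screw head (15 mm above the pallet's top, z about 32 mm; head 11 mm, hub 20 mm across).
- clip_right (a joint): Swing of the orange hold-down clip at the board's right (-y) edge, about an upright screw at x -5, y -97 mm in the pallet's frame. Grows counter-clockwise seen from above: 0 = along the board's edge, pointing away from the robot (+x); 1.57 = shut at its stop, pointing squarely in over the board (to the left, +y); -0.6 = fully open. Starts -0.55..0.25; turns stiffly (0.05 N m) and stays where left.
- clip_right_post (a point): Top centre of the upright finger post near the tip of the right clip: 13 mm thick, 43 mm from the pivot, top 25 mm above the pallet's top (z 41 mm). The clip's flat arm is 12 mm wide, 50 mm long from the pivot, 2 to 10 mm above the pallet's top. Push the post or the arm sideways.
- clip_right_pivot (a point): Point on the swing axis of the right clip, on top of its screw head (15 mm above the pallet's top, z about 32 mm; head 11 mm, hub 20 mm across).
- clip_far (a joint): Swing of the orange hold-down clip at the board's far (+x) edge, about an upright screw at x 72, y -5 mm in the pallet's frame. Grows counter-clockwise seen from above: 0 = along the board's edge, pointing to the left (+y); 1.57 = shut at its stop, pointing squarely in over the board (towards the robot, -x); -0.6 = fully open. Starts -0.55..0.25; turns stiffly (0.05 N m) and stays where left.
- clip_far_post (a point): Top centre of the upright finger post near the tip of the far clip: 13 mm thick, 43 mm from the pivot, top 25 mm above the pallet's top (z 41 mm). The clip's flat arm is 12 mm wide, 50 mm long from the pivot, 2 to 10 mm above the pallet's top. Push the post or the arm sideways.
- clip_far_pivot (a point): Point on the swing axis of the far clip, on top of its screw head (15 mm above the pallet's top, z about 32 mm; head 11 mm, hub 20 mm across).
Things that resemble listed ones, but are neither listed nor needed, are in the scene too. Of the things shaped like the board, the blue one is meant.

How it is judged:
By the outcome, as a careful person would: the job done as asked, in the order asked, and still so for the second after the job is handed in, with the robot touching nothing.
It also fails if it takes over 64 s, if anything falls off the work surface, if the arm or the gripper's body presses on something with over 40 N, if the wrist force passes 120 N, or if a joint passes its speed limit or range.

## Working session

There is one attempt and no reset: what is moved stays moved. The work goes in short steps, Python scripts to look and compute and a tool call to move; the robot and the scene stay as the last step left them, time stands still between calls to the robot, and variables do not carry over. Pictures are saved under pics/ and viewed, at most 10 in all, crops included, and the job is handed in when it is done.

Besides the shell and the picture viewer there is one more tool, called after "Emit:" by a JSON object that holds its "op" and its "data". drive_tool: Moves the arm, as the interface text tells. Shifts and turns lie within -1 to 1; 1 stands for 0.2 m of shift or pi rad of turn. Its arguments: {"type":"object","properties":{"deltas":{"type":"array"},"jaw":{"type":"number"}},"required":["deltas"]}

```bash
mkdir -p pics; python3 - <<'E'
from rig import *
import cv2,numpy as np
o=get_obs();print(o)
for n in("top","scene"):
    cv2.imwrite(f"pics/{n}0.png",grab_frame(n)[:,:,::-1]);print(n,calibration(n))
E
```

```text
{'t': 0.0, 'qpos': array([ 1.10201161e+00,  2.87169198e-01,  1.57821225e+00,  1.62995494e-06,
        1.27861328e+00, -1.50015450e-01]), 'joint_velocities': array([ 1.36015478e-04, -1.52190260e-03, -8.17690629e-04,  8.75521878e-05,
       -1.14933813e-03, -7.09798582e-04]), 'effort': array([-1.78342278e-03, -4.05977619e+01, -2.92623174e+01, -1.46264988e-04,
        5.57317631e-03,  3.94791613e-06]), 'tcp_pos': array([0.21121653, 0.64039155, 0.22992575]), 'ee_rot': array([-3.66444301e-04,  1.58710786e-01,  9.87324386e-01, -1.14377218e-03]), 'force': array([ 0.28581586, -0.29947039,  0.74284648]), 'moment': array([-0.05124285,  0.03366885,  0.01592449]), 'grasp_force': 0.0, 'width': 1.0000495555393185}
top {'intrinsics': array([[501.90634526,   0.        , 326.21232338],
       [  0.        , 501.90634526, 238.71828659],
       [  0.        ,   0.        ,   1.        ]]), 'rvec': array([ 2.12979661, -2.17447327,  0.16941739]), 'tvec': array([0.03523564, 0.56723713, 1.05380113])}
scene {'intrinsics': array([[548.3353759 ,   0.        , 322.43002201],
       [  0.        , 548.3353759 , 232.26814336],
       [  0.        ,   0.        ,   1.        ]]), 'rvec': array([ 2.17473562,  1.29465343, -0.4744333 ]), 'tvec': array([-0.27620579, -0.33070722,  1.51463964])}
```

View pics/top0.png

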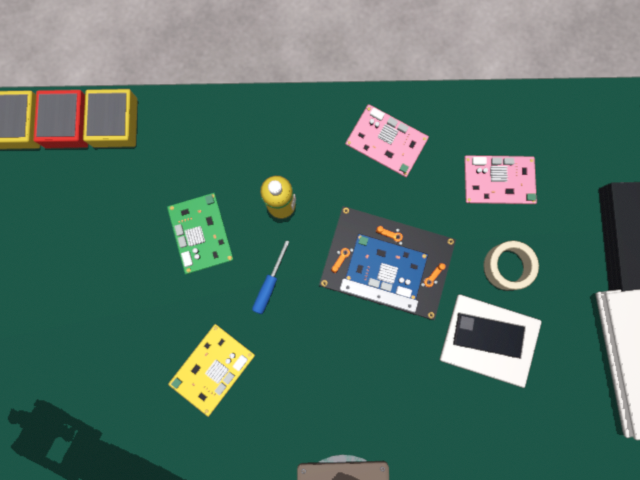

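View pics/scene0.png

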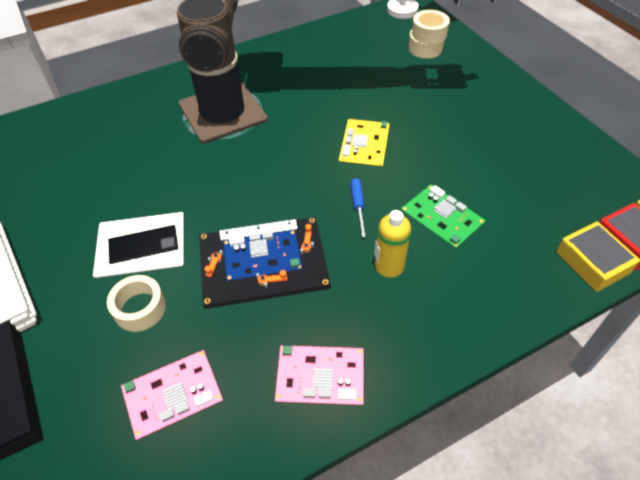

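Top view: blue board on the black pallet at about (388,268), with orange clips at (341,261), (390,234) and (435,274). The lookalikes are the green (200,233), yellow (212,370) and pink (387,140), (500,180) boards, none of which sits in the pallet. The blue one is the match. Next I'll measure it and check it in a crop.

```bash
cat >h.py <<'E'
from rig import *
import cv2,numpy as np
from scipy.optimize import least_squares
def cal(n):
    c=calibration(n);return c['intrinsics'],cv2.Rodrigues(c['rvec'])[0],c['tvec']
def back(n,uv,z):
    K,R,t=cal(n);uv=np.atleast_2d(uv).astype(float)
    d=np.c_[uv,np.ones(len(uv))]@np.linalg.inv(K).T@R;c=-R.T@t
    return c+d*((z-c[2])/d[:,2])[:,None]
def proj(n,P):
    K,R,t=cal(n);return cv2.projectPoints(np.atleast_2d(P).astype(float),R,t,K,None)[0][:,0]
def orange(im):
    h=cv2.cvtColor(im,cv2.COLOR_RGB2HSV);return cv2.inRange(h,(5,180,120),(16,255,255))
def p2w(T,P):
    x,y,a=T;P=np.atleast_2d(P).astype(float);c,s=np.cos(a),np.sin(a)
    return np.c_[x+c*P[:,0]-s*P[:,1],y+s*P[:,0]+c*P[:,1],P[:,2]]
PIV={'left':(.005,.097,np.pi),'right':(-.005,-.097,0),'far':(.072,-.005,np.pi/2)}
E
python3 - <<'E'
from h import *
im=cv2.imread('pics/top0.png');h=cv2.cvtColor(im,cv2.COLOR_BGR2HSV)
m=np.zeros(im.shape[:2],np.uint8);m[195:330,310:465]=1
g=((h[...,1]<90)&(h[...,2]<90)).astype(np.uint8)*m
b=cv2.inRange(h,(100,120,60),(125,255,255))*m
g=cv2.morphologyEx(g,cv2.MORPH_OPEN,np.ones((3,3)))
hull=cv2.convexHull(cv2.findNonZero(g));q=cv2.boxPoints(cv2.minAreaRect(hull));print('quad',q)
W=back('top',q,.016);print(W[:,:2]);
r=cv2.minAreaRect((W[:,:2]*1000).astype(np.float32));print(r)
# orange blobs
o=orange(im[...,::-1].copy())*m
n,l,s,c=cv2.connectedComponentsWithStats(o)
for i in range(1,n):
    if s[i,4]>8:print(s[i],c[i],back('top',c[i],.024)[0])
cv2.imwrite('pics/crop.png',cv2.resize(im[200:325,310:465],None,fx=5,fy=4.8*5/4.8,interpolation=cv2.INTER_CUBIC)[:600,:800])
E
```

```text
quad [[316.23413 277.50735]
 [345.08777 199.19026]
 [487.49506 251.6561 ]
 [458.64142 329.9732 ]]
[[ 0.48545738  0.04697034]
 [ 0.66078855 -0.02146179]
 [ 0.53512787 -0.33602352]
 [ 0.36472596 -0.26121306]]
((510.56976318359375, -143.83282470703125), (338.7325134277344, 188.2067108154297), 68.22434997558594)
[377 227  19  13  80] [384.9375 232.1   ] [ 0.5825571  -0.10759209  0.024     ]
[332 264   6   8  22] [335.04545455 268.22727273] [0.50442328 0.00522434 0.024     ]
[428 264  17  17 104] [436.42307692 271.48076923] [ 0.49265906 -0.21760211  0.024     ]
```

View pics/crop.png

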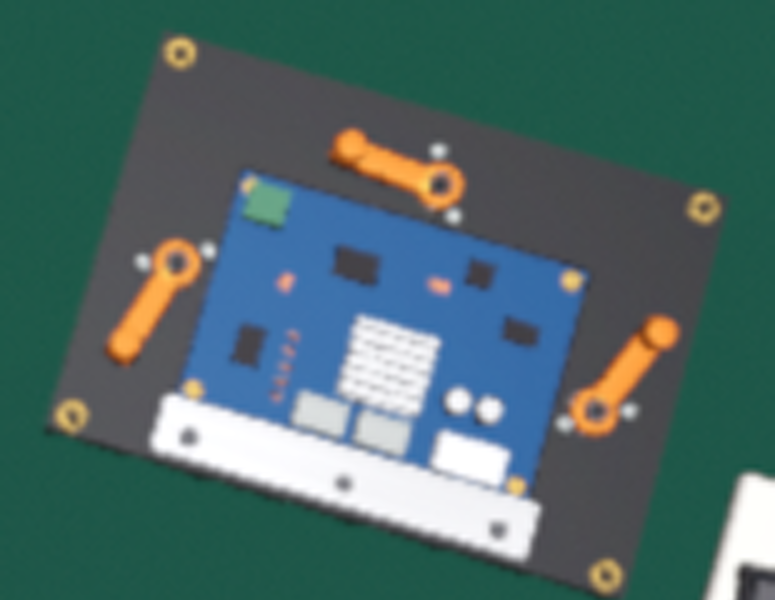

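```bash
python3 - <<'E'
from h import *
px=lambda u:np.array([310,200])+(np.array(u)+.5)/5-.5
M=[(.106,.132,.016),(.106,-.132,.016),(-.08,-.132,.016),(-.08,.132,.016),(.055,.08,.016),(.055,-.08,.016),(.005,.097,.031),(-.005,-.097,.031),(.072,-.005,.031)]
U=px([(165,33),(728,200),(622,598),(47,430),(245,172),(588,268),(176,262),(596,411),(440,184)])
f=lambda T:(proj('top',p2w(T,M))-U).ravel()
r=least_squares(f,[.5,-.1,-.25],loss='soft_l1',f_scale=.5);print(r.x,np.round(r.fun.reshape(-1,2),2))
T=r.x
for k,u in dict(left=(123,345),right=(660,332),far=(350,146)).items():
    x,y,a0=PIV[k];w=back('top',px(u),.041)[0]
    pv=p2w(T,(x,y,.016))[0];d=w-pv
    print(k,'pivot',pv.round(4),'post',w.round(4),'r',np.hypot(*d[:2]),'q',(np.arctan2(d[1],d[0])-T[2]-a0+np.pi)%(2*np.pi)-np.pi)
# refine w/ scene check
S=cv2.imread('pics/scene0.png')
for p in p2w(T,M):cv2.circle(S,tuple(np.round(proj('scene',p)[0]).astype(int)),2,(255,0,255),-1)
cv2.imwrite('pics/sc.png',cv2.resize(S[200:320,180:345],None,fx=4.8,fy=4.8))
# spray/tape/screwdriver rough
for n,u,z in(('spraycap',(276,186),.168),('tape',(512,266),.048),('sd tip',(287,242),.005),('phone',(489,337),.018)):print(n,back('top',u,z)[0].round(3))
E
```

```text
[ 0.50427367 -0.10793452 -0.30925232] [[-0.43 -0.28]
 [ 0.21 -0.6 ]
 [ 0.36  0.54]
 [-0.43 -0.31]
 [-0.48 -0.14]
 [-0.03  0.93]
 [ 0.12  0.21]
 [ 0.31 -0.  ]
 [ 0.16 -0.02]]
left pivot [ 0.5386 -0.0171  0.016 ] post [0.5022 0.0076 0.041 ] r 0.04392635667154359 q -0.2865631867610605
right pivot [ 0.47   -0.1988  0.016 ] post [ 0.503  -0.2255  0.041 ] r 0.04250337450991826 q -0.3704727647188353
far pivot [ 0.5713 -0.1346  0.016 ] post [ 0.5874 -0.0939  0.041 ] r 0.04377290378210247 q -0.06750263633535525
spraycap [0.655 0.121 0.168]
tape [ 0.499 -0.376  0.048]
sd tip [0.567 0.111 0.005]
phone [ 0.348 -0.326  0.018]
```

View pics/sc.png

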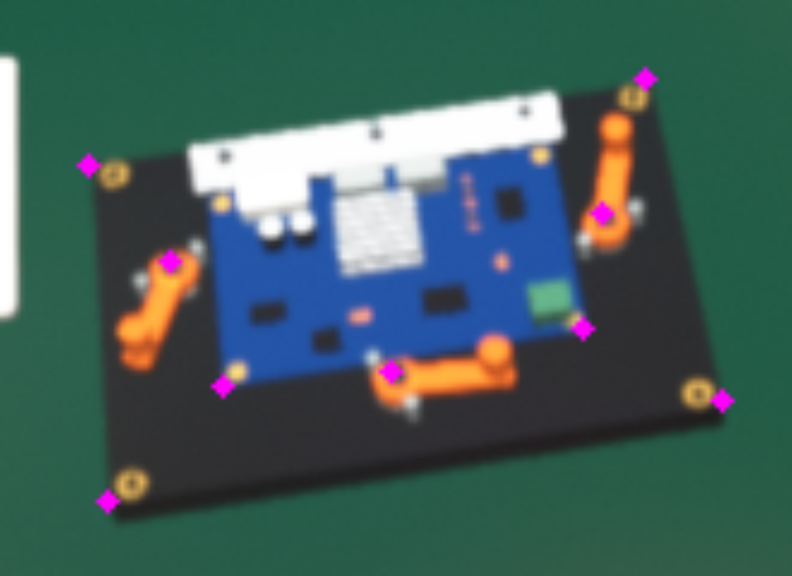

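The crop confirms it: blue board, lip at the near side, three open clips with posts (far q≈-0.07, left≈-0.29, right≈-0.37). The fit residual is under 1 px in top. The scene view shows the marks about 2 px (a few mm) off, so I'll rely on contact force. I'll start with the left clip.

Emit:
{"op": "drive_tool", "data": {"deltas": [{"x": 0.2,"y": -0.25,"rz": -0.04},{"x": 0.4,"y": -0.5,"rz": -0.08},{"x": 0.6,"y": -0.75,"rz": -0.12},{"x": 0.75,"y": -1,"rz": -0.16},{"x": 0.75,"y": -1,"rz": -0.2},{"x": 0.75,"y": -1,"rz": -0.2}], "jaw": -1}}

```text
invalid input at $.deltas[0]: expected keys x, y, z, rx, ry, rz
```

Emit:
{"op": "drive_tool", "data": {"deltas": [{"x": 0.12,"y": -0.25,"rz": -0.04},{"x": 0.25,"y": -0.5,"rz": -0.08},{"x": 0.37,"y": -0.75,"rz": -0.12},{"x": 0.5,"y": -1,"rz": -0.16},{"x": 0.5,"y": -1,"rz": -0.2},{"x": 0.5,"y": -1,"rz": -0.2}]}}

```text
invalid input at $.deltas[0]: expected keys x, y, z, rx, ry, rz
```

Emit:
{"op": "drive_tool", "data": {"deltas": [{"x": 0.07,"y": -0.2,"z": -0.1,"rz": -0.04},{"x": 0.14,"y": -0.4,"z": -0.2,"rz": -0.08},{"x": 0.2,"y": -0.6,"z": -0.3,"rz": -0.12},{"x": 0.28,"y": -0.8,"z": -0.5,"rz": -0.16},{"x": 0.28,"y": -1,"z": -0.65,"rz": -0.2},{"x": 0.28,"y": -1,"z": -0.65,"rz": -0.2},{"x": 0.28,"y": -1,"z": -0.65,"rz": -0.2}]}}

```text
invalid input at $.deltas[0]: expected keys x, y, z, rx, ry, rz
```

Emit:
{"op": "drive_tool", "data": {"deltas": [{"x": 0.2,"y": -0.25,"z": 0,"rx": 0,"ry": 0,"rz": -0.04},{"x": 0.4,"y": -0.5,"z": 0,"rx": 0,"ry": 0,"rz": -0.08},{"x": 0.6,"y": -0.75,"z": 0,"rx": 0,"ry": 0,"rz": -0.12},{"x": 0.75,"y": -1,"z": 0,"rx": 0,"ry": 0,"rz": -0.16},{"x": 0.75,"y": -1,"z": 0,"rx": 0,"ry": 0,"rz": -0.2},{"x": 0.75,"y": -1,"z": 0,"rx": 0,"ry": 0,"rz": -0.2}], "jaw": -1}}

```text
t: 0.7
tcp_pos: [0.3643, 0.4367, 0.2307]
ee_rot: [0.001, 0.46, 0.888, -0.001]
force: [-0.2, 1.0, 0.4]
width: 0.008
grasp_force: 0.0
```

Emit:
{"op": "drive_tool", "data": {"deltas": [{"x": 0.12,"y": -0.25,"z": 0,"rx": 0,"ry": 0,"rz": -0.04},{"x": 0.25,"y": -0.5,"z": 0,"rx": 0,"ry": 0,"rz": -0.08},{"x": 0.37,"y": -0.75,"z": 0,"rx": 0,"ry": 0,"rz": -0.12},{"x": 0.5,"y": -1,"z": 0,"rx": 0,"ry": 0,"rz": -0.16},{"x": 0.5,"y": -1,"z": 0,"rx": 0,"ry": 0,"rz": -0.2},{"x": 0.5,"y": -1,"z": 0,"rx": 0,"ry": 0,"rz": -0.2}]}}

```text
t: 1.3
tcp_pos: [0.4625, 0.2389, 0.231]
ee_rot: [0.0, 0.71, 0.704, -0.0]
force: [-0.1, 0.0, -0.3]
width: -0.001
grasp_force: 0.0
```

Emit:
{"op": "drive_tool", "data": {"deltas": [{"x": 0.07,"y": -0.2,"z": -0.1,"rx": 0,"ry": 0,"rz": -0.04},{"x": 0.14,"y": -0.4,"z": -0.2,"rx": 0,"ry": 0,"rz": -0.08},{"x": 0.2,"y": -0.6,"z": -0.3,"rx": 0,"ry": 0,"rz": -0.12},{"x": 0.28,"y": -0.8,"z": -0.5,"rx": 0,"ry": 0,"rz": -0.16},{"x": 0.28,"y": -1,"z": -0.65,"rx": 0,"ry": 0,"rz": -0.2},{"x": 0.28,"y": -1,"z": -0.65,"rx": 0,"ry": 0,"rz": -0.2},{"x": 0.28,"y": -1,"z": -0.65,"rx": 0,"ry": 0,"rz": -0.2}]}}

```text
t: 2.0
tcp_pos: [0.5164, 0.0414, 0.0997]
ee_rot: [-0.001, 0.892, 0.452, -0.001]
force: [-0.8, 0.8, 0.1]
width: -0.001
grasp_force: 0.0
```

```bash
cat >>h.py <<'E'
from scipy.spatial.transform import Rotation as Ro
T0=np.array([ 0.50427367,-0.10793452,-0.30925232])
def wcam(o):
    c=calibration('wrist');E=np.array(c['hand_eye']);w,x,y,z=o['ee_rot']
    A=np.eye(4);A[:3,:3]=Ro.from_quat([x,y,z,w]).as_matrix();A[:3,3]=o['tcp_pos'];return c['intrinsics'],np.linalg.inv(A@E)
def wproj(o,P):
    K,M=wcam(o);return cv2.projectPoints(np.atleast_2d(P).astype(float),M[:3,:3],M[:3,3],K,None)[0][:,0]
E
python3 - <<'E'
from h import *
o=get_obs();im=grab_frame('wrist')[:,:,::-1].copy()
cv2.imwrite('pics/w_raw.png',im)
np.save('w_o.npy',[o],allow_pickle=True)
for k,(x,y,a) in PIV.items():
    u=wproj(o,p2w(T0,(x,y,.0315)))[0];print(k,u)
    if (abs(u)<2000).all():cv2.drawMarker(im,tuple(np.round(u).astype(int)),(255,0,255),0,10)
u=wproj(o,p2w(T0,(.106,.132,.016)))[0];print(u)
cv2.imwrite('pics/w.png',im)
E
```

```text
left [407.70558091 304.3238559 ]
right [460.38145948 527.93568029]
far [541.50108732 405.71767713]
[545.99476224 197.05877701]
```

View pics/w.png

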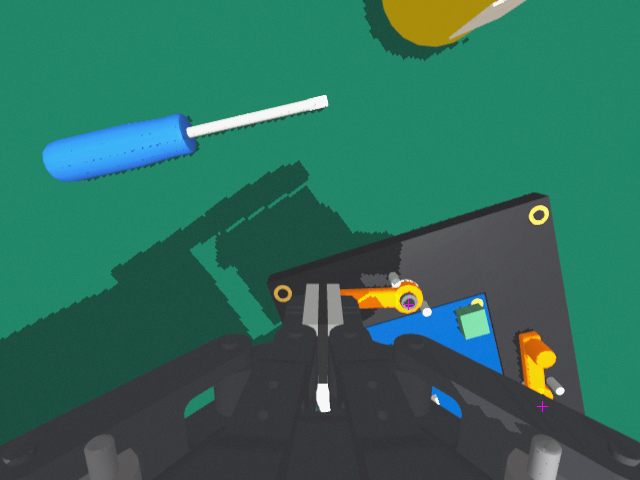

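Wrist view: left pivot at (407,298) against a predicted (408,304), and the pallet corner matches at (547,196). That puts the pose within about 2 mm. The fingertip is a narrow pair around (322,300), behind the left clip. I'll lower and push.

Emit:
{"op": "drive_tool", "data": {"deltas": [{"x": 0,"y": -0.06,"z": 0,"rx": 0,"ry": 0,"rz": 0},{"x": 0,"y": -0.06,"z": -0.12,"rx": 0,"ry": 0,"rz": 0},{"x": 0,"y": -0.06,"z": -0.24,"rx": 0,"ry": 0,"rz": 0},{"x": 0,"y": -0.06,"z": -0.34,"rx": 0,"ry": 0,"rz": 0},{"x": 0,"y": -0.06,"z": -0.34,"rx": 0,"ry": 0,"rz": 0},{"x": 0,"y": -0.06,"z": -0.34,"rx": 0,"ry": 0,"rz": 0}]}}

```text
t: 2.65
tcp_pos: [0.5184, 0.0295, 0.0346]
ee_rot: [0.0, 0.892, 0.453, 0.001]
force: [0.9, -0.4, 0.9]
width: -0.0
grasp_force: 0.0
```

```bash
cat >>h.py <<'E'
def yaw(o):
    w,x,y,z=o['ee_rot'];v=Ro.from_quat([x,y,z,w]).as_matrix()[:,0];return np.arctan2(v[1],v[0])
def arc(k,qs,sgn,back=.0175,T=T0,r=.043):
    "deltas (scaled) from measured pose to push poses at joint angles qs; sgn=+1 push with +x face"
    o=get_obs();x,y,a0=PIV[k];p=p2w(T,(x,y,0))[0]
    print('tcp',o['tcp_pos'].round(4),'yaw',round(yaw(o),3),'F',o['force'].round(1),'q5',o['qpos'][5].round(2))
    for q in qs:
        d=T[2]+a0+q;t=d+np.pi/2
        c=p[:2]+r*np.array([np.cos(d),np.sin(d)])-back*np.array([np.cos(t),np.sin(t)])
        dy=(t+(0 if sgn>0 else np.pi)-yaw(o)+np.pi)%(2*np.pi)-np.pi
        print(round(q,3),np.round((c-o['tcp_pos'][:2])/.2,3),'rz',round(dy/np.pi,3))
E
python3 -c "
from h import *
arc('left',[-.286]+list(np.arange(-.2,1.6,.1))+[1.57],-1)"
```

```text
tcp [0.5184 0.0295 0.0346] yaw 0.94 F [ 0.9 -0.4  0.9] q5 0.49
-0.286 [-0.028 -0.04 ] rz 0.011
-0.2 [-0.044 -0.052] rz 0.039
-0.1 [-0.061 -0.067] rz 0.071
0.0 [-0.077 -0.084] rz 0.102
0.1 [-0.091 -0.103] rz 0.134
0.2 [-0.103 -0.122] rz 0.166
0.3 [-0.113 -0.143] rz 0.198
0.4 [-0.121 -0.165] rz 0.23
0.5 [-0.127 -0.188] rz 0.262
0.6 [-0.13  -0.211] rz 0.293
0.7 [-0.131 -0.234] rz 0.325
0.8 [-0.13  -0.257] rz 0.357
0.9 [-0.126 -0.28 ] rz 0.389
1.0 [-0.12  -0.302] rz 0.421
1.1 [-0.112 -0.324] rz 0.453
1.2 [-0.102 -0.345] rz 0.484
1.3 [-0.09  -0.365] rz 0.516
1.4 [-0.076 -0.383] rz 0.548
1.5 [-0.06 -0.4 ] rz 0.58
1.57 [-0.048 -0.411] rz 0.602
```

Emit:
{"op": "drive_tool", "data": {"deltas": [{"x": -0.028,"y": -0.04,"z": 0,"rx": 0,"ry": 0,"rz": 0.01},{"x": -0.044,"y": -0.052,"z": 0,"rx": 0,"ry": 0,"rz": 0.039},{"x": -0.061,"y": -0.067,"z": 0,"rx": 0,"ry": 0,"rz": 0.071},{"x": -0.077,"y": -0.084,"z": 0,"rx": 0,"ry": 0,"rz": 0.102},{"x": -0.091,"y": -0.103,"z": 0,"rx": 0,"ry": 0,"rz": 0.134},{"x": -0.103,"y": -0.122,"z": 0,"rx": 0,"ry": 0,"rz": 0.166},{"x": -0.113,"y": -0.143,"z": 0,"rx": 0,"ry": 0,"rz": 0.198},{"x": -0.121,"y": -0.165,"z": 0,"rx": 0,"ry": 0,"rz": 0.23},{"x": -0.127,"y": -0.188,"z": 0,"rx": 0,"ry": 0,"rz": 0.262}]}}

```text
t: 3.55
tcp_pos: [0.4942, -0.0085, 0.0359]
ee_rot: [0.002, 0.635, 0.773, 0.002]
force: [0.6, 1.9, 0.8]
width: 0.001
grasp_force: 0.6
```

```bash
python3 -c "
from h import *
arc('left',[.5,.6,.7,.8,.9,1.,1.1,1.2,1.3,1.4,1.45,1.5,1.55],-1)"
```

```text
tcp [ 0.4942 -0.0085  0.0359] yaw 1.766 F [0.6 1.9 0.8] q5 -0.42
0.5 [-0.006  0.002] rz -0.001
0.6 [-0.009 -0.02 ] rz 0.03
0.7 [-0.01  -0.044] rz 0.062
0.8 [-0.009 -0.067] rz 0.094
0.9 [-0.005 -0.09 ] rz 0.126
1.0 [ 0.    -0.112] rz 0.158
1.1 [ 0.009 -0.134] rz 0.19
1.2 [ 0.019 -0.155] rz 0.221
1.3 [ 0.031 -0.175] rz 0.253
1.4 [ 0.045 -0.193] rz 0.285
1.45 [ 0.053 -0.202] rz 0.301
1.5 [ 0.061 -0.21 ] rz 0.317
1.55 [ 0.069 -0.218] rz 0.333
```

Emit:
{"op": "drive_tool", "data": {"deltas": [{"x": -0.009,"y": -0.02,"z": -0.012,"rx": 0,"ry": 0,"rz": 0.03},{"x": -0.01,"y": -0.044,"z": -0.012,"rx": 0,"ry": 0,"rz": 0.062},{"x": -0.009,"y": -0.067,"z": -0.012,"rx": 0,"ry": 0,"rz": 0.094},{"x": -0.005,"y": -0.09,"z": -0.012,"rx": 0,"ry": 0,"rz": 0.126},{"x": 0,"y": -0.112,"z": -0.012,"rx": 0,"ry": 0,"rz": 0.158},{"x": 0.009,"y": -0.134,"z": -0.012,"rx": 0,"ry": 0,"rz": 0.19},{"x": 0.019,"y": -0.155,"z": -0.012,"rx": 0,"ry": 0,"rz": 0.221},{"x": 0.031,"y": -0.175,"z": -0.012,"rx": 0,"ry": 0,"rz": 0.253},{"x": 0.042,"y": -0.19,"z": -0.012,"rx": 0,"ry": 0,"rz": 0.28},{"x": 0.042,"y": -0.19,"z": -0.012,"rx": 0,"ry": 0,"rz": 0.28}]}}

```text
t: 4.55
tcp_pos: [0.5021, -0.047, 0.0331]
ee_rot: [0.002, 0.248, 0.969, -0.0]
force: [0.3, 0.7, 0.3]
width: -0.003
grasp_force: 0.0
```

```bash
python3 -c "
from h import *
arc('left',[1.38,1.42,1.46,1.5,1.54,1.58,1.62,1.66],-1)"
```

```text
tcp [ 0.5021 -0.047   0.0331] yaw 2.641 F [0.3 0.7 0.3] q5 -1.36
1.38 [0.002 0.003] rz 0.0
1.42 [ 0.008 -0.004] rz 0.013
1.46 [ 0.015 -0.011] rz 0.026
1.5 [ 0.021 -0.017] rz 0.038
1.54 [ 0.028 -0.024] rz 0.051
1.58 [ 0.035 -0.03 ] rz 0.064
1.62 [ 0.042 -0.036] rz 0.077
1.66 [ 0.05  -0.041] rz 0.089
```

Emit:
{"op": "drive_tool", "data": {"deltas": [{"x": 0.008,"y": -0.004,"z": 0,"rx": 0,"ry": 0,"rz": 0.013},{"x": 0.015,"y": -0.011,"z": 0,"rx": 0,"ry": 0,"rz": 0.026},{"x": 0.021,"y": -0.017,"z": 0,"rx": 0,"ry": 0,"rz": 0.038},{"x": 0.028,"y": -0.024,"z": 0,"rx": 0,"ry": 0,"rz": 0.05},{"x": 0.028,"y": -0.024,"z": 0,"rx": 0,"ry": 0,"rz": 0.05}]}}

```text
t: 5.05
tcp_pos: [0.507, -0.0514, 0.0322]
ee_rot: [0.001, 0.172, 0.985, -0.0]
force: [-0.7, -0.2, 0.5]
width: -0.001
grasp_force: 0.3
```

Emit:
{"op": "drive_tool", "data": {"deltas": [{"x": 0.005,"y": -0.002,"z": 0,"rx": 0,"ry": 0,"rz": 0.01},{"x": 0.01,"y": -0.004,"z": 0,"rx": 0,"ry": 0,"rz": 0.01},{"x": 0.01,"y": -0.004,"z": 0,"rx": 0,"ry": 0,"rz": 0.01}]}}

```text
t: 5.35
tcp_pos: [0.5086, -0.0522, 0.0316]
ee_rot: [0.001, 0.156, 0.988, -0.0]
force: [-0.5, 0.6, -0.6]
width: 0.001
grasp_force: 0.4
```

Emit:
{"op": "drive_tool", "data": {"deltas": [{"x": 0.005,"y": -0.002,"z": 0,"rx": 0,"ry": 0,"rz": 0},{"x": 0.005,"y": -0.002,"z": 0,"rx": 0,"ry": 0,"rz": 0}]}}

```text
t: 5.55
tcp_pos: [0.5094, -0.0526, 0.0311]
ee_rot: [0.0, 0.156, 0.988, 0.0]
force: [-0.4, -0.1, -0.0]
width: 0.001
grasp_force: 0.3
```

```bash
python3 -c "
from h import *
arc('left',[1.5,1.54,1.58,1.62,1.66],-1)"
```

```text
tcp [ 0.5094 -0.0526  0.0311] yaw 2.828 F [-0.4 -0.1 -0. ] q5 -1.56
1.5 [-0.015  0.01 ] rz -0.021
1.54 [-0.008  0.004] rz -0.009
1.58 [-0.001 -0.002] rz 0.004
1.62 [ 0.006 -0.008] rz 0.017
1.66 [ 0.013 -0.013] rz 0.03
```

Emit:
{"op": "drive_tool", "data": {"deltas": [{"x": 0.005,"y": -0.002,"z": 0.005,"rx": 0,"ry": 0,"rz": 0},{"x": 0.005,"y": -0.002,"z": 0.005,"rx": 0,"ry": 0,"rz": 0},{"x": 0.005,"y": -0.002,"z": 0.005,"rx": 0,"ry": 0,"rz": 0}]}}

```text
t: 5.85
tcp_pos: [0.51, -0.053, 0.0318]
ee_rot: [-0.0, 0.156, 0.988, 0.0]
force: [-1.3, 0.4, -0.8]
width: 0.001
grasp_force: 0.5
```

Emit:
{"op": "drive_tool", "data": {"deltas": [{"x": 0.005,"y": -0.002,"z": 0,"rx": 0,"ry": 0,"rz": 0},{"x": 0.005,"y": -0.002,"z": 0,"rx": 0,"ry": 0,"rz": 0},{"x": 0.005,"y": -0.002,"z": 0,"rx": 0,"ry": 0,"rz": 0}]}}

```text
t: 6.15
tcp_pos: [0.5109, -0.0534, 0.0318]
ee_rot: [-0.0, 0.156, 0.988, -0.0]
force: [-0.8, 0.4, -0.3]
width: 0.004
grasp_force: 0.7
```

```bash
python3 - <<'E'
from h import *
print(get_obs()['tcp_pos'],get_obs()['force'])
a=grab_frame('scene')[:,:,::-1];b=grab_frame('top')[:,:,::-1]
A=cv2.resize(a[205:305,190:340],None,fx=5,fy=5,interpolation=cv2.INTER_CUBIC)[:,:]
B=cv2.resize(b[200:325,310:465],None,fx=3,fy=3)
cv2.imwrite('pics/l1.png',A);cv2.imwrite('pics/l1t.png',B)
E
```

```text
[ 0.51093815 -0.05341289  0.03175585] [-0.80446391  0.42841793 -0.3119637 ]
```

View pics/l1.png

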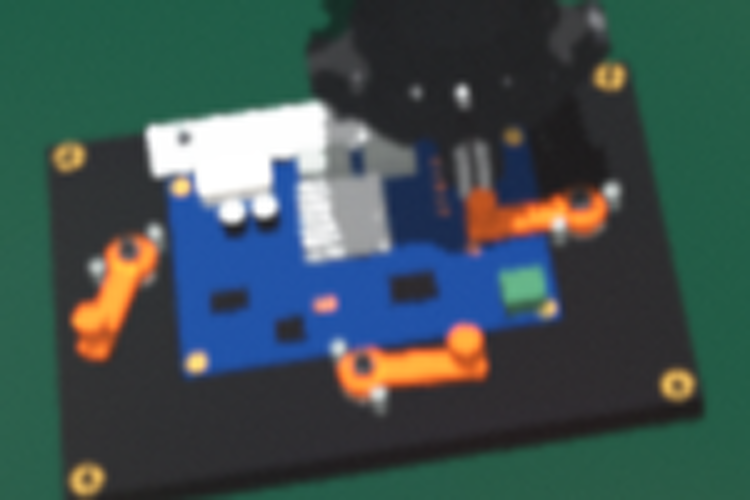

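The scene crop shows the left clip swung in over the board, with its tip at (480,215) against the fingertip. There is no firm stop force yet, so I'll keep nudging.

Emit:
{"op": "drive_tool", "data": {"deltas": [{"x": 0.005,"y": -0.002,"z": 0,"rx": 0,"ry": 0,"rz": 0},{"x": 0.005,"y": -0.002,"z": 0,"rx": 0,"ry": 0,"rz": 0},{"x": 0.005,"y": -0.002,"z": 0,"rx": 0,"ry": 0,"rz": 0}]}}

```text
t: 6.55
tcp_pos: [0.5112, -0.0535, 0.0316]
ee_rot: [-0.001, 0.156, 0.988, 0.0]
force: [-4.2, 1.0, 1.5]
width: 0.001
grasp_force: 2.5
```

Emit:
{"op": "drive_tool", "data": {"deltas": [{"x": 0.005,"y": -0.002,"z": 0,"rx": 0,"ry": 0,"rz": 0},{"x": 0.005,"y": -0.002,"z": 0,"rx": 0,"ry": 0,"rz": 0},{"x": 0.005,"y": -0.002,"z": 0,"rx": 0,"ry": 0,"rz": 0}]}}

```text
t: 6.85
tcp_pos: [0.5114, -0.0537, 0.0315]
ee_rot: [-0.002, 0.155, 0.988, 0.0]
force: [-6.4, 1.6, 3.0]
width: 0.002
grasp_force: 3.7
```

Emit:
{"op": "drive_tool", "data": {"deltas": [{"x": 0.005,"y": -0.002,"z": 0,"rx": 0,"ry": 0,"rz": 0},{"x": 0.005,"y": -0.002,"z": 0,"rx": 0,"ry": 0,"rz": 0},{"x": 0.005,"y": -0.002,"z": 0,"rx": 0,"ry": 0,"rz": 0}]}}

```text
t: 7.15
tcp_pos: [0.5116, -0.0537, 0.0314]
ee_rot: [-0.004, 0.155, 0.988, 0.0]
force: [-9.7, 1.6, 5.1]
width: 0.001
grasp_force: 4.8
```

Emit:
{"op": "drive_tool", "data": {"deltas": [{"x": -0.04,"y": 0.013,"z": 0,"rx": 0,"ry": 0,"rz": 0},{"x": -0.08,"y": 0.025,"z": 0,"rx": 0,"ry": 0,"rz": 0},{"x": -0.08,"y": 0.025,"z": 0.15,"rx": 0,"ry": 0,"rz": 0},{"x": -0.08,"y": 0.025,"z": 0.35,"rx": 0,"ry": 0,"rz": 0},{"x": -0.08,"y": 0.025,"z": 0.35,"rx": 0,"ry": 0,"rz": 0}]}}

```text
t: 7.65
tcp_pos: [0.503, -0.051, 0.1084]
ee_rot: [0.007, 0.156, 0.988, -0.001]
force: [0.8, -0.2, 0.8]
width: -0.001
grasp_force: 0.0
```

Emit:
{"op": "drive_tool", "data": {"deltas": [{"x": 0,"y": -0.1,"z": 0,"rx": 0,"ry": 0,"rz": -0.04},{"x": 0,"y": -0.25,"z": 0,"rx": 0,"ry": 0,"rz": -0.08},{"x": 0,"y": -0.4,"z": 0,"rx": 0,"ry": 0,"rz": -0.12},{"x": 0,"y": -0.55,"z": 0,"rx": 0,"ry": 0,"rz": -0.16},{"x": -0.02,"y": -0.7,"z": 0,"rx": 0,"ry": 0,"rz": -0.2},{"x": -0.04,"y": -0.85,"z": 0,"rx": 0,"ry": 0,"rz": -0.24},{"x": -0.05,"y": -0.98,"z": 0,"rx": 0,"ry": 0,"rz": -0.28},{"x": -0.05,"y": -0.98,"z": 0,"rx": 0,"ry": 0,"rz": -0.32},{"x": -0.05,"y": -0.98,"z": 0,"rx": 0,"ry": 0,"rz": -0.36},{"x": -0.05,"y": -0.98,"z": 0,"rx": 0,"ry": 0,"rz": -0.36}]}}

```text
t: 8.65
tcp_pos: [0.4882, -0.2461, 0.1017]
ee_rot: [0.001, 0.661, 0.75, 0.0]
force: [-0.2, 0.3, -0.1]
width: 0.004
grasp_force: 0.0
```

Emit:
{"op": "drive_tool", "data": {"deltas": [{"x": 0,"y": 0,"z": 0,"rx": 0,"ry": 0,"rz": -0.04},{"x": 0,"y": 0,"z": 0,"rx": 0,"ry": 0,"rz": -0.08},{"x": 0,"y": 0,"z": 0,"rx": 0,"ry": 0,"rz": -0.12},{"x": 0,"y": 0,"z": 0,"rx": 0,"ry": 0,"rz": -0.16},{"x": 0,"y": 0,"z": 0,"rx": 0,"ry": 0,"rz": -0.2},{"x": 0,"y": 0,"z": 0,"rx": 0,"ry": 0,"rz": -0.24},{"x": 0,"y": 0,"z": 0,"rx": 0,"ry": 0,"rz": -0.26},{"x": 0,"y": 0,"z": 0,"rx": 0,"ry": 0,"rz": -0.26}]}}

```text
t: 9.45
tcp_pos: [0.4883, -0.2455, 0.1018]
ee_rot: [0.0, 0.904, 0.428, 0.0]
force: [0.1, -0.2, 0.3]
width: 0.0
grasp_force: 0.0
```

```bash
python3 - <<'E'
from h import *
arc('right',[-.37],1,back=.0265)
b=grab_frame('top')[:,:,::-1]
cv2.imwrite('pics/l2.png',cv2.resize(b[200:325,310:465],None,fx=5,fy=4.8,interpolation=cv2.INTER_CUBIC))
E
```

```text
tcp [ 0.4883 -0.2455  0.1018] yaw 0.884 F [ 0.1 -0.2  0.3] q5 0.04
-0.37 [-0.008 -0.005] rz 0.002
```

View pics/l2.png

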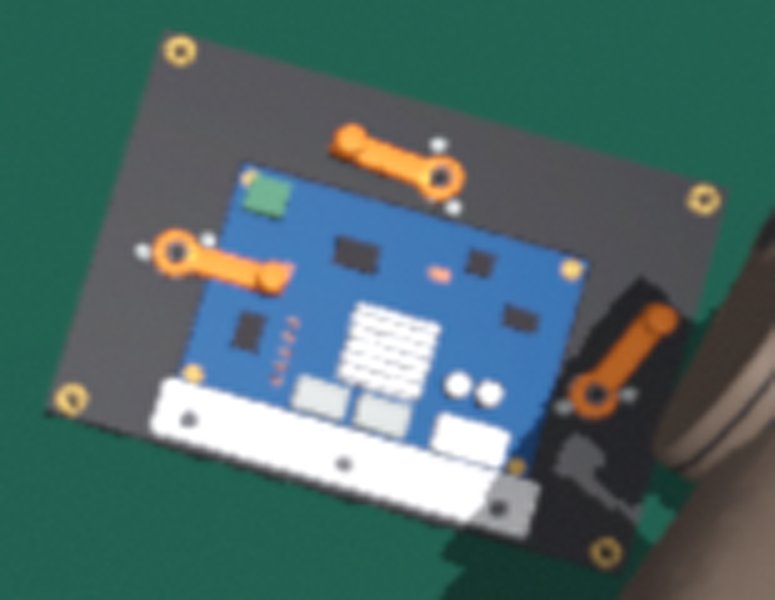

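Top crop: the left clip now points squarely in over the board, (176,252) to (272,277), parallel to the board edge, and the board hasn't moved. Next is the right clip.

Emit:
{"op": "drive_tool", "data": {"deltas": [{"x": -0.008,"y": -0.005,"z": -0.12,"rx": 0,"ry": 0,"rz": 0},{"x": -0.008,"y": -0.005,"z": -0.25,"rx": 0,"ry": 0,"rz": 0},{"x": -0.008,"y": -0.005,"z": -0.35,"rx": 0,"ry": 0,"rz": 0},{"x": -0.008,"y": -0.005,"z": -0.35,"rx": 0,"ry": 0,"rz": 0},{"x": -0.008,"y": -0.005,"z": -0.35,"rx": 0,"ry": 0,"rz": 0}]}}

```text
t: 10.0
tcp_pos: [0.4866, -0.2466, 0.032]
ee_rot: [-0.0, 0.904, 0.427, -0.0]
force: [0.8, -0.3, -0.5]
width: 0.004
grasp_force: 0.0
```

```bash
python3 -c "
from h import *
arc('right',[-.37]+list(np.arange(-.3,.6,.1)),1)"
```

```text
tcp [ 0.4866 -0.2466  0.032 ] yaw 0.883 F [ 0.8 -0.3 -0.5] q5 0.03
-0.37 [0.029 0.036] rz 0.003
-0.3 [0.043 0.044] rz 0.025
-0.2 [0.062 0.058] rz 0.057
-0.1 [0.079 0.073] rz 0.089
0.0 [0.095 0.09 ] rz 0.121
0.1 [0.109 0.109] rz 0.152
0.2 [0.121 0.129] rz 0.184
0.3 [0.131 0.149] rz 0.216
0.4 [0.139 0.171] rz 0.248
0.5 [0.145 0.194] rz 0.28
```

Emit:
{"op": "drive_tool", "data": {"deltas": [{"x": 0.029,"y": 0.036,"z": 0,"rx": 0,"ry": 0,"rz": 0.003},{"x": 0.043,"y": 0.044,"z": 0,"rx": 0,"ry": 0,"rz": 0.025},{"x": 0.062,"y": 0.058,"z": 0,"rx": 0,"ry": 0,"rz": 0.057},{"x": 0.079,"y": 0.073,"z": 0,"rx": 0,"ry": 0,"rz": 0.089},{"x": 0.095,"y": 0.09,"z": 0,"rx": 0,"ry": 0,"rz": 0.121},{"x": 0.109,"y": 0.109,"z": 0,"rx": 0,"ry": 0,"rz": 0.152},{"x": 0.121,"y": 0.129,"z": 0,"rx": 0,"ry": 0,"rz": 0.184},{"x": 0.131,"y": 0.149,"z": 0,"rx": 0,"ry": 0,"rz": 0.216},{"x": 0.139,"y": 0.171,"z": 0,"rx": 0,"ry": 0,"rz": 0.248},{"x": 0.145,"y": 0.194,"z": 0,"rx": 0,"ry": 0,"rz": 0.28}]}}

```text
t: 11.0
tcp_pos: [0.5175, -0.2084, 0.0339]
ee_rot: [0.003, 0.635, 0.773, 0.0]
force: [1.4, -0.6, -1.5]
width: -0.002
grasp_force: 0.7
```

```bash
python3 -c "
from h import *
arc('right',list(np.arange(.5,1.5,.1)),1)"
```

```text
tcp [ 0.5175 -0.2084  0.0339] yaw 1.767 F [ 1.4 -0.6 -1.5] q5 -0.76
0.5 [-0.01   0.003] rz -0.002
0.6 [-0.007  0.026] rz 0.03
0.7 [-0.006  0.049] rz 0.062
0.8 [-0.007  0.072] rz 0.094
0.9 [-0.011  0.095] rz 0.126
1.0 [-0.016  0.117] rz 0.158
1.1 [-0.024  0.139] rz 0.189
1.2 [-0.035  0.16 ] rz 0.221
1.3 [-0.047  0.18 ] rz 0.253
1.4 [-0.061  0.198] rz 0.285
```

Emit:
{"op": "drive_tool", "data": {"deltas": [{"x": -0.007,"y": 0.026,"z": -0.007,"rx": 0,"ry": 0,"rz": 0.03},{"x": -0.006,"y": 0.049,"z": -0.007,"rx": 0,"ry": 0,"rz": 0.062},{"x": -0.007,"y": 0.072,"z": -0.007,"rx": 0,"ry": 0,"rz": 0.094},{"x": -0.011,"y": 0.095,"z": -0.007,"rx": 0,"ry": 0,"rz": 0.126},{"x": -0.016,"y": 0.117,"z": -0.007,"rx": 0,"ry": 0,"rz": 0.158},{"x": -0.024,"y": 0.139,"z": -0.007,"rx": 0,"ry": 0,"rz": 0.189},{"x": -0.035,"y": 0.16,"z": -0.007,"rx": 0,"ry": 0,"rz": 0.221},{"x": -0.047,"y": 0.18,"z": -0.007,"rx": 0,"ry": 0,"rz": 0.253},{"x": -0.061,"y": 0.198,"z": -0.007,"rx": 0,"ry": 0,"rz": 0.285},{"x": -0.061,"y": 0.198,"z": -0.007,"rx": 0,"ry": 0,"rz": 0.285}]}}

```text
t: 12.0
tcp_pos: [0.5048, -0.1683, 0.0324]
ee_rot: [0.002, 0.24, 0.971, -0.0]
force: [0.7, -0.2, -0.0]
width: -0.002
grasp_force: 0.2
```

```bash
python3 -c "
from h import *
arc('right',[1.4,1.44,1.48,1.52,1.56,1.6],1)"
```

```text
tcp [ 0.5048 -0.1683  0.0324] yaw 2.658 F [ 0.7 -0.2 -0. ] q5 -1.6
1.4 [ 0.003 -0.002] rz 0.001
1.44 [-0.003  0.005] rz 0.014
1.48 [-0.01   0.011] rz 0.027
1.52 [-0.017  0.018] rz 0.039
1.56 [-0.023  0.024] rz 0.052
1.6 [-0.031  0.03 ] rz 0.065
```

Emit:
{"op": "drive_tool", "data": {"deltas": [{"x": -0.003,"y": 0.005,"z": 0,"rx": 0,"ry": 0,"rz": 0.014},{"x": -0.01,"y": 0.011,"z": 0,"rx": 0,"ry": 0,"rz": 0.027},{"x": -0.017,"y": 0.018,"z": 0,"rx": 0,"ry": 0,"rz": 0.039},{"x": -0.023,"y": 0.024,"z": 0,"rx": 0,"ry": 0,"rz": 0.055},{"x": -0.023,"y": 0.024,"z": 0,"rx": 0,"ry": 0,"rz": 0.055}]}}

```text
t: 12.5
tcp_pos: [0.501, -0.1641, 0.0323]
ee_rot: [0.003, 0.156, 0.988, -0.001]
force: [3.8, -0.4, -0.1]
width: -0.0
grasp_force: 1.7
```

Emit:
{"op": "drive_tool", "data": {"deltas": [{"x": -0.005,"y": 0.002,"z": 0,"rx": 0,"ry": 0,"rz": 0},{"x": -0.005,"y": 0.002,"z": 0,"rx": 0,"ry": 0,"rz": 0},{"x": -0.005,"y": 0.002,"z": 0,"rx": 0,"ry": 0,"rz": 0}]}}

```text
t: 12.8
tcp_pos: [0.5007, -0.1641, 0.0323]
ee_rot: [0.004, 0.157, 0.988, -0.001]
force: [5.6, -0.7, -0.3]
width: -0.003
grasp_force: 3.0
```

Emit:
{"op": "drive_tool", "data": {"deltas": [{"x": -0.005,"y": 0.002,"z": 0,"rx": 0,"ry": 0,"rz": 0},{"x": -0.005,"y": 0.002,"z": 0,"rx": 0,"ry": 0,"rz": 0},{"x": -0.005,"y": 0.002,"z": 0,"rx": 0,"ry": 0,"rz": 0}]}}

```text
t: 13.1
tcp_pos: [0.5005, -0.1641, 0.0325]
ee_rot: [0.005, 0.157, 0.988, -0.001]
force: [8.6, -1.7, -1.9]
width: 0.005
grasp_force: 4.0
```

Emit:
{"op": "drive_tool", "data": {"deltas": [{"x": -0.005,"y": 0.002,"z": 0,"rx": 0,"ry": 0,"rz": 0},{"x": -0.005,"y": 0.002,"z": 0,"rx": 0,"ry": 0,"rz": 0},{"x": -0.005,"y": 0.002,"z": 0,"rx": 0,"ry": 0,"rz": 0}]}}

```text
t: 13.4
tcp_pos: [0.5004, -0.164, 0.0327]
ee_rot: [0.006, 0.157, 0.988, -0.001]
force: [9.6, -2.7, -2.9]
width: -0.001
grasp_force: 5.1
```

Emit:
{"op": "drive_tool", "data": {"deltas": [{"x": 0.04,"y": -0.013,"z": 0,"rx": 0,"ry": 0,"rz": 0},{"x": 0.08,"y": -0.025,"z": 0,"rx": 0,"ry": 0,"rz": 0},{"x": 0.08,"y": -0.025,"z": 0.15,"rx": 0,"ry": 0,"rz": 0},{"x": 0.08,"y": -0.025,"z": 0.35,"rx": 0,"ry": 0,"rz": 0},{"x": 0.08,"y": -0.025,"z": 0.35,"rx": 0,"ry": 0,"rz": 0}]}}

```text
t: 13.9
tcp_pos: [0.515, -0.1689, 0.1059]
ee_rot: [0.004, 0.156, 0.988, -0.002]
force: [0.7, -0.5, 0.5]
width: -0.004
grasp_force: 0.0
```

Emit:
{"op": "drive_tool", "data": {"deltas": [{"x": 0.05,"y": 0.03,"z": 0,"rx": 0,"ry": 0,"rz": -0.04},{"x": 0.1,"y": 0.06,"z": 0,"rx": 0,"ry": 0,"rz": -0.08},{"x": 0.15,"y": 0.1,"z": 0,"rx": 0,"ry": 0,"rz": -0.12},{"x": 0.2,"y": 0.13,"z": 0,"rx": 0,"ry": 0,"rz": -0.16},{"x": 0.25,"y": 0.17,"z": 0,"rx": 0,"ry": 0,"rz": -0.2},{"x": 0.3,"y": 0.2,"z": 0,"rx": 0,"ry": 0,"rz": -0.24},{"x": 0.35,"y": 0.23,"z": 0,"rx": 0,"ry": 0,"rz": -0.28},{"x": 0.4,"y": 0.26,"z": 0,"rx": 0,"ry": 0,"rz": -0.32},{"x": 0.45,"y": 0.3,"z": 0,"rx": 0,"ry": 0,"rz": -0.36},{"x": 0.48,"y": 0.33,"z": 0,"rx": 0,"ry": 0,"rz": -0.4}]}}

```text
t: 14.9
tcp_pos: [0.6075, -0.1005, 0.0992]
ee_rot: [-0.001, 0.709, 0.706, -0.001]
force: [0.5, -0.0, 0.1]
width: -0.001
grasp_force: 0.0
```

Emit:
{"op": "drive_tool", "data": {"deltas": [{"x": 0,"y": 0,"z": 0,"rx": 0,"ry": 0,"rz": -0.04},{"x": 0,"y": 0,"z": 0,"rx": 0,"ry": 0,"rz": -0.08},{"x": 0,"y": 0,"z": 0,"rx": 0,"ry": 0,"rz": -0.12},{"x": 0,"y": 0,"z": 0,"rx": 0,"ry": 0,"rz": -0.16},{"x": 0,"y": 0,"z": 0,"rx": 0,"ry": 0,"rz": -0.2},{"x": 0,"y": 0,"z": 0,"rx": 0,"ry": 0,"rz": -0.24},{"x": 0,"y": 0,"z": 0,"rx": 0,"ry": 0,"rz": -0.28},{"x": 0,"y": 0,"z": 0,"rx": 0,"ry": 0,"rz": -0.32},{"x": 0,"y": 0,"z": 0,"rx": 0,"ry": 0,"rz": -0.36},{"x": 0,"y": 0,"z": 0,"rx": 0,"ry": 0,"rz": -0.4}]}}

```text
t: 15.9
tcp_pos: [0.6068, -0.1009, 0.0991]
ee_rot: [-0.001, 0.988, 0.154, -0.002]
force: [-0.3, 0.1, 0.2]
width: 0.001
grasp_force: 0.0
```

Emit:
{"op": "drive_tool", "data": {"deltas": [{"x": 0,"y": 0,"z": 0,"rx": 0,"ry": 0,"rz": -0.04},{"x": 0,"y": 0,"z": 0,"rx": 0,"ry": 0,"rz": -0.08},{"x": 0,"y": 0,"z": 0,"rx": 0,"ry": 0,"rz": -0.12},{"x": 0,"y": 0,"z": 0,"rx": 0,"ry": 0,"rz": -0.16},{"x": 0,"y": 0,"z": 0,"rx": 0,"ry": 0,"rz": -0.2},{"x": 0,"y": 0,"z": 0,"rx": 0,"ry": 0,"rz": -0.22},{"x": 0,"y": 0,"z": 0,"rx": 0,"ry": 0,"rz": -0.22}]}}

```text
t: 16.6
tcp_pos: [0.6069, -0.1009, 0.0992]
ee_rot: [-0.0, 0.982, -0.187, -0.002]
force: [-0.5, 0.2, -0.0]
width: 0.002
grasp_force: 0.0
```

```bash
python3 - <<'E'
from h import *
arc('far',[-.067],-1,back=.0265)
E
```

```text
tcp [ 0.6069 -0.1009  0.0992] yaw -0.376 F [-0.5  0.2 -0. ] q5 1.62
-0.067 [ 0.024 -0.017] rz -0.0
```

Emit:
{"op": "drive_tool", "data": {"deltas": [{"x": 0.03,"y": -0.02,"z": 0,"rx": 0,"ry": 0,"rz": 0},{"x": 0.03,"y": -0.02,"z": -0.1,"rx": 0,"ry": 0,"rz": 0},{"x": 0.03,"y": -0.02,"z": -0.22,"rx": 0,"ry": 0,"rz": 0},{"x": 0.03,"y": -0.02,"z": -0.335,"rx": 0,"ry": 0,"rz": 0},{"x": 0.03,"y": -0.02,"z": -0.335,"rx": 0,"ry": 0,"rz": 0},{"x": 0.03,"y": -0.02,"z": -0.335,"rx": 0,"ry": 0,"rz": 0}]}}

```text
t: 17.2
tcp_pos: [0.6137, -0.1053, 0.0332]
ee_rot: [-0.0, 0.982, -0.186, -0.001]
force: [-0.4, 0.2, 0.7]
width: 0.002
grasp_force: 0.0
```

```bash
python3 -c "
from h import *
arc('far',[-.067]+list(np.arange(0,.9,.1)),-1)"
```

```text
tcp [ 0.6137 -0.1053  0.0332] yaw -0.375 F [-0.4  0.2  0.7] q5 1.61
-0.067 [-0.051  0.021] rz -0.0
0.0 [-0.063  0.032] rz 0.021
0.1 [-0.081  0.046] rz 0.053
0.2 [-0.101  0.058] rz 0.085
0.3 [-0.122  0.068] rz 0.116
0.4 [-0.144  0.075] rz 0.148
0.5 [-0.167  0.081] rz 0.18
0.6 [-0.189  0.084] rz 0.212
0.7 [-0.213  0.085] rz 0.244
0.8 [-0.236  0.084] rz 0.276
```

Emit:
{"op": "drive_tool", "data": {"deltas": [{"x": -0.051,"y": 0.021,"z": 0,"rx": 0,"ry": 0,"rz": 0},{"x": -0.063,"y": 0.032,"z": 0,"rx": 0,"ry": 0,"rz": 0.021},{"x": -0.081,"y": 0.046,"z": 0,"rx": 0,"ry": 0,"rz": 0.053},{"x": -0.101,"y": 0.058,"z": 0,"rx": 0,"ry": 0,"rz": 0.085},{"x": -0.122,"y": 0.068,"z": 0,"rx": 0,"ry": 0,"rz": 0.116},{"x": -0.144,"y": 0.075,"z": 0,"rx": 0,"ry": 0,"rz": 0.148},{"x": -0.167,"y": 0.081,"z": 0,"rx": 0,"ry": 0,"rz": 0.18},{"x": -0.189,"y": 0.084,"z": 0,"rx": 0,"ry": 0,"rz": 0.212},{"x": -0.213,"y": 0.085,"z": 0,"rx": 0,"ry": 0,"rz": 0.244},{"x": -0.236,"y": 0.084,"z": 0,"rx": 0,"ry": 0,"rz": 0.276}]}}

```text
t: 18.2
tcp_pos: [0.5677, -0.0887, 0.0358]
ee_rot: [0.001, 0.969, 0.246, 0.002]
force: [0.6, -0.4, -0.3]
width: 0.001
grasp_force: 0.6
```

```bash
python3 -c "
from h import *
arc('far',[.8,.9,1,1.1,1.2,1.3,1.38,1.44,1.48],-1)"
```

```text
tcp [ 0.5677 -0.0887  0.0358] yaw 0.496 F [ 0.6 -0.4 -0.3] q5 0.74
0.8 [-0.006  0.001] rz -0.002
0.9 [-0.029 -0.002] rz 0.03
1 [-0.051 -0.008] rz 0.062
1.1 [-0.073 -0.016] rz 0.094
1.2 [-0.094 -0.026] rz 0.126
1.3 [-0.114 -0.039] rz 0.157
1.38 [-0.129 -0.05 ] rz 0.183
1.44 [-0.139 -0.059] rz 0.202
1.48 [-0.146 -0.065] rz 0.215
```

Emit:
{"op": "drive_tool", "data": {"deltas": [{"x": -0.029,"y": -0.002,"z": -0.012,"rx": 0,"ry": 0,"rz": 0.03},{"x": -0.051,"y": -0.008,"z": -0.012,"rx": 0,"ry": 0,"rz": 0.062},{"x": -0.073,"y": -0.016,"z": -0.012,"rx": 0,"ry": 0,"rz": 0.094},{"x": -0.094,"y": -0.026,"z": -0.012,"rx": 0,"ry": 0,"rz": 0.126},{"x": -0.114,"y": -0.039,"z": -0.012,"rx": 0,"ry": 0,"rz": 0.157},{"x": -0.129,"y": -0.05,"z": -0.012,"rx": 0,"ry": 0,"rz": 0.183},{"x": -0.139,"y": -0.059,"z": -0.012,"rx": 0,"ry": 0,"rz": 0.202},{"x": -0.146,"y": -0.065,"z": -0.012,"rx": 0,"ry": 0,"rz": 0.215},{"x": -0.146,"y": -0.065,"z": -0.012,"rx": 0,"ry": 0,"rz": 0.215}]}}

```text
t: 19.1
tcp_pos: [0.5381, -0.1016, 0.033]
ee_rot: [0.001, 0.834, 0.551, 0.001]
force: [-0.2, 0.4, -0.5]
width: 0.002
grasp_force: 0.3
```

```bash
python3 -c "
from h import *
arc('far',[1.48,1.52,1.56,1.6],-1)"
```

```text
tcp [ 0.5381 -0.1016  0.033 ] yaw 1.167 F [-0.2  0.4 -0.5] q5 0.03
1.48 [ 0.002 -0.001] rz 0.001
1.52 [-0.004 -0.007] rz 0.014
1.56 [-0.01  -0.014] rz 0.027
1.6 [-0.016 -0.022] rz 0.039
```

Emit:
{"op": "drive_tool", "data": {"deltas": [{"x": -0.004,"y": -0.007,"z": 0,"rx": 0,"ry": 0,"rz": 0.014},{"x": -0.01,"y": -0.014,"z": 0,"rx": 0,"ry": 0,"rz": 0.029},{"x": -0.01,"y": -0.014,"z": 0,"rx": 0,"ry": 0,"rz": 0.029}]}}

```text
t: 19.4
tcp_pos: [0.5359, -0.104, 0.0324]
ee_rot: [0.001, 0.809, 0.588, 0.001]
force: [0.7, 1.5, 1.9]
width: -0.0
grasp_force: 1.0
```

Emit:
{"op": "drive_tool", "data": {"deltas": [{"x": -0.002,"y": -0.006,"z": 0,"rx": 0,"ry": 0,"rz": 0},{"x": -0.002,"y": -0.006,"z": 0,"rx": 0,"ry": 0,"rz": 0},{"x": -0.002,"y": -0.006,"z": 0,"rx": 0,"ry": 0,"rz": 0}]}}

```text
t: 19.7
tcp_pos: [0.5358, -0.1043, 0.0322]
ee_rot: [-0.0, 0.809, 0.588, 0.001]
force: [1.4, 5.2, 4.0]
width: 0.001
grasp_force: 2.9
```

Emit:
{"op": "drive_tool", "data": {"deltas": [{"x": -0.002,"y": -0.006,"z": 0,"rx": 0,"ry": 0,"rz": 0},{"x": -0.002,"y": -0.006,"z": 0,"rx": 0,"ry": 0,"rz": 0},{"x": -0.002,"y": -0.006,"z": 0,"rx": 0,"ry": 0,"rz": 0}]}}

```text
t: 20.0
tcp_pos: [0.5357, -0.1046, 0.0322]
ee_rot: [-0.001, 0.809, 0.587, 0.002]
force: [1.8, 8.5, 3.5]
width: 0.002
grasp_force: 4.6
```

Emit:
{"op": "drive_tool", "data": {"deltas": [{"x": -0.002,"y": -0.006,"z": 0,"rx": 0,"ry": 0,"rz": 0},{"x": -0.002,"y": -0.006,"z": 0,"rx": 0,"ry": 0,"rz": 0},{"x": -0.002,"y": -0.006,"z": 0,"rx": 0,"ry": 0,"rz": 0}]}}

```text
t: 20.3
tcp_pos: [0.5356, -0.1048, 0.0323]
ee_rot: [-0.001, 0.81, 0.587, 0.003]
force: [3.8, 11.3, 3.6]
width: -0.004
grasp_force: 6.2
```

Firm at the stop. Now I'll retreat, lift clear and check.

Emit:
{"op": "drive_tool", "data": {"deltas": [{"x": 0.013,"y": 0.04,"z": 0,"rx": 0,"ry": 0,"rz": 0},{"x": 0.025,"y": 0.08,"z": 0,"rx": 0,"ry": 0,"rz": 0},{"x": 0.025,"y": 0.08,"z": 0.15,"rx": 0,"ry": 0,"rz": 0},{"x": 0.025,"y": 0.08,"z": 0.35,"rx": 0,"ry": 0,"rz": 0},{"x": 0.025,"y": 0.3,"z": 0.6,"rx": 0,"ry": 0,"rz": 0},{"x": 0.025,"y": 0.5,"z": 0.85,"rx": 0,"ry": 0,"rz": 0},{"x": 0.025,"y": 0.75,"z": 1,"rx": 0,"ry": 0,"rz": 0},{"x": 0.025,"y": 1,"z": 1,"rx": 0,"ry": 0,"rz": 0},{"x": 0.025,"y": 1,"z": 1,"rx": 0,"ry": 0,"rz": 0}]}}

```text
t: 21.2
tcp_pos: [0.5394, 0.0944, 0.2334]
ee_rot: [0.001, 0.808, 0.589, 0.001]
force: [1.0, 0.5, -0.5]
width: 0.001
grasp_force: 0.0
```

Emit:
{"op": "drive_tool", "data": {"deltas": [{"x": -0.1,"y": 0.25,"z": 0,"rx": 0,"ry": 0,"rz": 0},{"x": -0.2,"y": 0.5,"z": 0,"rx": 0,"ry": 0,"rz": 0},{"x": -0.3,"y": 0.75,"z": 0,"rx": 0,"ry": 0,"rz": 0},{"x": -0.4,"y": 1,"z": 0,"rx": 0,"ry": 0,"rz": 0},{"x": -0.4,"y": 1,"z": 0,"rx": 0,"ry": 0,"rz": 0},{"x": -0.4,"y": 1,"z": 0,"rx": 0,"ry": 0,"rz": 0}]}}

```text
t: 21.8
tcp_pos: [0.458, 0.2936, 0.2308]
ee_rot: [0.0, 0.807, 0.59, -0.0]
force: [0.1, 0.1, 0.4]
width: -0.002
grasp_force: 0.0
```

```bash
python3 - <<'E'
from h import *
print(get_obs()['tcp_pos'],get_obs()['force'])
b=grab_frame('top')[:,:,::-1]
cv2.imwrite('pics/end_full.png',b)
cv2.imwrite('pics/end.png',cv2.resize(b[200:320,310:465],None,fx=5,fy=5,interpolation=cv2.INTER_CUBIC))
M=[]
for k,(x,y,a) in PIV.items():
    d=a+1.571;M.append((x+.043*np.cos(d),y+.043*np.sin(d),.041))
    print(k,((proj('top',p2w(T0,M[-1]))[0]-[310,200]+.5)*5-.5).round(0))
E
```

```text
[0.45803368 0.29361401 0.23082376] [0.14716045 0.08555446 0.36242918]
left [273. 288.]
right [507. 381.]
far [418. 274.]
```

View pics/end.png

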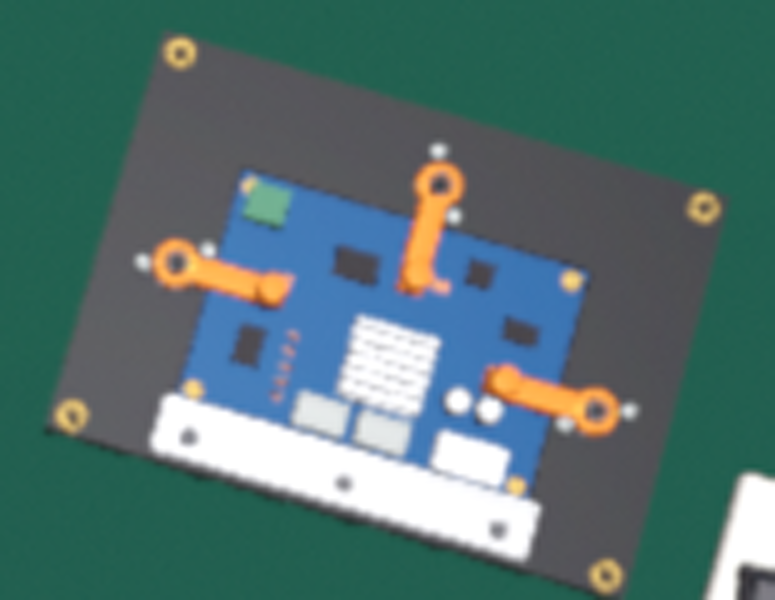

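View pics/end_full.png

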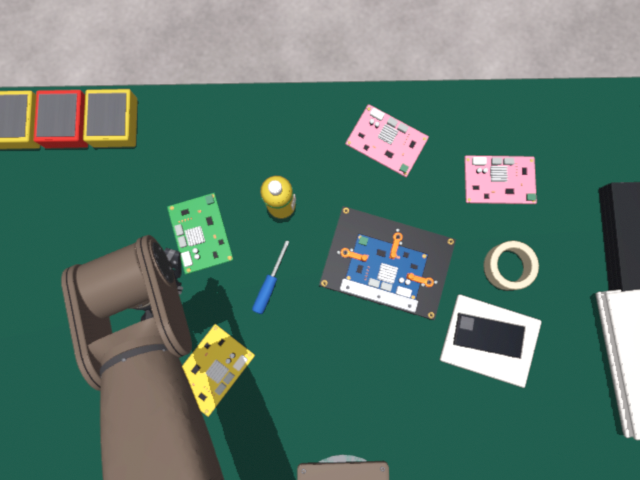

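All three posts (273,290), (507,379) and (418,274) match the predicted shut positions within 2 crop pixels. The board and bystanders haven't moved, and the arm is clear.

```bash
python3 -c "
from rig import *
print(finish_job())"
```

```text
the job is handed in; nothing more can be done
None
```

The left, right and far clips are all pushed home against their stops over the board, with the board and the things around it unmoved in the last picture; the job was handed in at about 22 s of robot time, with no verdict returned.

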